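# Start the clamp screw of a culture jar

## Robot

A 7-joint arm with a two-finger parallel gripper is mounted at the origin on a cart in front of the work surface, level with it; the furniture and walls round the work are solid. World frame = base frame: x ahead of the robot, y to its left, z up, the work surface at z = 0. Lengths are in mm, angles in rad, forces in N, time in s.
With the tool pointing down it reaches from about 400 to 900 mm from the base axis. Payload 5.5 kg.
Tool frame: the origin (TCP) lies at the very end of the fingers, on their centre line; the grasp point (between the pads) lies 19 mm behind it; z points along the fingers, y is the line along which they close (so a half turn about z gives the same grasp; the last joint's range is limited). The gripper opens to 92 mm and grips with 3 to 60 N. Pads are 19 mm wide; open, the fingers measure 130 mm over their backs; the gripper's body (75 mm by 190 mm) begins 47 mm behind the grasp point.
Start: joints at [1.524, 0.501, -0.427, 1.55, 0.221, 1.138, -0.21], TCP at [198.198, -619.046, 226.729] pointing down, gripper open.
Joint ranges: [-2.88, 2.88], [-0.31, 2.03], [-1.54, 1.56], [0.2, 2.42], [-1.41, 4.55], [0.19, 2.02], [-2.57, 2.57]. Speed limits (rad/s): [2.57, 2.57, 3.14, 3.14, 3.14, 3.14, 3.14].

## Interface

Orientations are given as a rotation vector (axis times angle).
In Python, from cell import arm gives the robot as it stands. The module is installed in compiled form; this text tells all that it offers.
- The arm moves only by the shell command python3 -m pendant 'ROWS' [FORCE]. ROWS is JSON, a list that holds one entry, the list of rows, each a list of 7 numbers: the opening, from -1 (shut) to 1 (fully open), then the shift along the tool's x, y, z in mm, then the turn, a rotation vector about the tool's x, y, z in degrees. A call has 1 to 12 rows; each row shifts and turns the commanded pose from where the row before left it, along the tool's axes as they then stand; what a row does not reach is not made up. A row lasts 1/12 s, in which the tool goes at most 41.7 mm and 7.16 degrees, less where a joint would pass 70% of its speed; a pose out of reach is approached as far as the arm can. A call with a gripper value outside its range is refused whole. The fingers move at their own pace and stop on an object; FORCE is the grip in N (left out, the last holds). Time passes only in rows, so rows that do not move let the fingers close. It gives the time, the measured TCP pose, the force, the opening and the grip force at its end, in the units of the state.
- arm.get_state(): the state, without advancing time (a new reading comes with each control period).
- arm.grab_frame(name): name is "scene" or "top"; returns a dict with "img" (480x640x3 uint8, red, green, blue), "intrinsics" (3x3 intrinsics, pixels), "rvec" (rotation vector, rad) and "tvec" (3), from world to camera coordinates, as OpenCV has them. Camera axes: x right, y down, z forward; pixel columns grow to the right and rows downward; lengths in mm; the calibration is good to about 2 mm. A picture is of the moment at which its call begins. There is no depth.
- arm.job_done(): hands the job in; it is judged then, once.
Trained networks look in a picture, given as the dict that the camera call returned (one of the last four; its "shot" number tells which), for a name from the list of things; names that differ only in an ending like _2 or _b are one class to them, and where a whole thing is asked for, a point or a joint stands for the part that bears it (a point fixed in the world has none). Each returns a list of dicts, best first, with "p" (0 to 1); they miss things now and then, are a little off and sometimes report something else, mostly with a low value. They report only what shows in the picture. A call takes as long as a camera call. They do not tell look-alikes from the thing itself.
- arm.masks_of(picture, label): "region" (480x640 bool, what is visible of it).
- arm.spot_point(picture, label): "position" ([x, y, z] in mm, in the coordinates of the camera as it stood for that picture, good to about 4 mm: a listed point, or the origin of a listed thing).
The state is a dict: "t": time; "q": joint angles; "joint_vel": joint speeds; "tau": joint torques, N m; "tool_pos": TCP position; "tcp_rot": TCP orientation; "ft_force": force on the tool from outside, world axes, zero at the start; "torque": the same for the moment, N m; "opening": opening from 0.0 (shut) to 1.0 (fully open); "finger_force": force on a finger pad.
Only numpy, scipy, OpenCV 4.12 (cv2) and the standard library are available. Lean on these libraries where they do the work, as an engineer would, in place of code of your own. Each camera call takes 0.05 s, during which the arm holds its last target. There are 200 camera calls.

## Task

Start the clamp screw of the loaded culture jar for me. First turn the vent tap on its lid to half open, lever on the middle of the three marks, so that air can get out from under the lid; then turn the screw's knob backward (anticlockwise from above) until you feel it drop off the start of the thread, and from there one full turn forward. Finish holding the knob there, gripped and still, with the screw just started and not clamped down, since I have yet to seat the gasket; leave everything else on the bench where it is.

Things in the scene. Friction and masses are not known exactly. Their poses are not given: they have to be found in the camera images.
- jar: The culture jar, fixed to the bench: clear pot with petri dishes in it (124 mm across), metal lid (140 mm across, top at z 101 mm), over it an aluminium bridge: bar 30 mm wide, 168 mm long along the jar's y axis, top at z 150 mm, a leg at each end. Origin: centre of the jar's underside, z up. Vent tap on its -x side; on its +x side a low gauge (top at z 128 mm).
- vent_axis (a point): Where the vent tap's upright turning axis meets its white disc with three black marks: jar's x = -50, y = 0, z = 125.5 mm. Axes as the jar's.
- vent_lever (a joint): Turn of the tap's lever, rad, growing clockwise seen from above. 0 closed (first mark), 0.785 half open (middle mark: the lever points straight away from the jar's centre, along the jar's -x), 1.571 fully open (last mark). Starts closed or slightly open (up to 0.3); stays where it is left (friction about 0.06 N m).
- lever_grip (a point): Point at the middle of the lever's upright black grip, 56 mm from the lever's axis, 140 mm above the bench. Its x axis points outward along the lever. The grip is a fin 9 mm thick, 32 mm long along the lever and 22 mm high (z 126 to 148 mm); beneath it is the free air beside the lid.
- knob: The round black knob of the clamp screw, over the boss in the middle of the bridge: 39 mm across (41 over its ribs), 28 mm high, turning about an upright axis through the jar's origin. Origin: centre of its underside. It has a short white line on its top.
- knob_top (a point): Centre of the knob's top face, on the screw's axis: 222 mm above the bench at screw_lift 0, moving up and down with it. At the end of the job the knob's underside is about 10 mm above the boss.
- boss_top (a point): Centre of the top of the round brass threaded boss in the middle of the bridge: 36 mm across, top at z 172 mm; the screw's axis. Right-hand, single-start thread, pitch 6 mm. How its thread start lies round the axis cannot be seen and differs from time to time. Axes as the jar's.
- screw_turn (a joint): Turn of the clamp screw, rad, growing clockwise seen from above (forward, screwing in). Several turns are possible. Its zero has nothing to do with where the thread starts. At the beginning the drop lies 0.6 to 2.0 rad back. It turns easily (about 0.02 N m) and stays where it is left.
- screw_lift (a joint): Height of the screw (0.15 kg), m, up positive; captive, at most +0.006. At first it rests unengaged on the boss's thread, 0.5 to 2 mm below 0. Turned back it rides up 6 mm a turn to 0, passes the thread start and falls to -0.006 by its weight (if gripped, only with the hand going down). Forward it screws in: -0.012 after one turn, with 0.6 mm of play. At -0.0215 it clamps the lid.
- dish_a: Bystander, loose: a closed petri dish, 92 mm across, 14 mm high; origin at the centre of its underside.
- vial_blue: Bystander, loose: a small screw-cap vial, 17 mm across, 34 mm high; origin at the centre of its underside.
- vial_white: Bystander, loose: a second vial of the same size; origin at the centre of its underside.
- timer: Bystander, loose: a bench timer, 62x62x20 mm; origin at the centre of its underside.
Things that resemble listed ones, but are neither listed nor needed, are in the scene too. Of the things that look like the jar, the larger one is meant.

How it is judged:
By the outcome, as a careful person would: the job done as asked, in the order asked, and still so for the second after the job is handed in, while the arm keeps its last pose, push and grip.
It also fails if it takes over 72 s, if anything falls off the work surface, if the arm or the gripper's body presses on something with over 40 N, if the wrist force passes 120 N, or if a joint passes its speed limit or range.

## Working session

There is one attempt and no reset: what is moved stays moved. The work goes in short steps, Python scripts to look and compute and a shell command to move; the robot and the scene stay as the last step left them, time stands still between calls to the robot, and variables do not carry over. Pictures are saved under pics/ and viewed, at most 10 in all, crops included, and the job is handed in when it is done.

```bash
mkdir -p pics; cat > h.py <<'E'
import numpy as np, cv2
from cell import arm
from scipy.spatial.transform import Rotation as R
def cam2w(f,p):
    M=cv2.Rodrigues(np.array(f["rvec"],float))[0]; return M.T@(np.array(p)-np.array(f["tvec"]).ravel())
def w2px(f,p):
    return cv2.projectPoints(np.array(p,float).reshape(-1,1,3),np.array(f["rvec"],float),np.array(f["tvec"],float),np.array(f["intrinsics"],float),None)[0].reshape(-1,2)
def px2w(f,uv,z):
    M=cv2.Rodrigues(np.array(f["rvec"],float))[0]; t=np.array(f["tvec"]).ravel()
    d=M.T@np.linalg.inv(f["intrinsics"])@np.array([*uv,1.]); c=-M.T@t
    return c+d*(z-c[2])/d[2]
def save(f,n,crop=None,s=1):
    im=f["img"][...,::-1]
    if crop: im=im[crop[1]:crop[3],crop[0]:crop[2]]
    cv2.imwrite("pics/"+n,cv2.resize(im,None,fx=s,fy=s,interpolation=cv2.INTER_CUBIC))
E
python3 - <<'E'
from h import *
np.set_printoptions(precision=1,suppress=True)
fs={}
for c in("scene","top"):
    f=arm.grab_frame(c); save(f,c+"0.png"); 
    for l in("jar","knob_top","lever_grip","vent_axis","boss_top"):
        for d in arm.spot_point(f,l):
            w=cam2w(f,d["position"]); print(c,l,round(d["p"],2),w,w2px(f,w)[0])
s=arm.get_state();print(s["t"],s["tool_pos"],R.from_rotvec(s["tcp_rot"]).as_matrix(),s["opening"])
E
```

```text
scene jar 0.94 [602.1  30.1   4.1] [303.3 289.8]
scene jar 0.62 [422.9 159.9  -0.9] [344.3 368.3]
scene jar 0.36 [608.3  26.3 173.3] [299.  203.3]
scene knob_top 0.93 [422.9 166.4 162.6] [342.1 277.6]
scene knob_top 0.6 [604.5  30.1 220. ] [298.5 178.7]
scene lever_grip 0.79 [506.6  28.4 142.4] [348.1 235.9]
scene lever_grip 0.71 [353.  142.5 105.1] [393.5 321. ]
scene vent_axis 0.97 [556.4  44.8 122.6] [317.6 242.3]
scene vent_axis 0.85 [382.3 171.7  93.6] [364.  330.8]
scene boss_top 0.74 [427.  164.4 126.9] [340.5 297.8]
scene boss_top 0.68 [606.5  25.3 175.1] [300.2 202.3]
top jar 0.95 [601.9  22.4   1.5] [325.4 221.9]
top jar 0.65 [423.3 171.4   3.2] [260.9 299. ]
top knob_top 0.59 [424.  167.2 165.9] [253.2 295.2]
top knob_top 0.54 [605.4  26.2 218.7] [323.  200.3]
top lever_grip 0.66 [351.  144.9 104. ] [267.3 331.8]
top lever_grip 0.51 [501.3  28.6 140.6] [322.4 257.8]
top vent_axis 0.97 [560.7  47.  120.6] [313.7 231.1]
top vent_axis 0.63 [384.3 171.4  91.9] [255.6 315.8]
top boss_top 0.94 [422.9 166.  126.3] [256.3 296.7]
top boss_top 0.86 [601.9  24.3 165.6] [324.2 207.6]
0.6 [ 198.2 -619.   226.7] [[ 1.   0.3  0. ]
 [ 0.3 -1.  -0. ]
 [ 0.   0.  -1. ]] 0.9998992274611254
```

View pics/scene0.png

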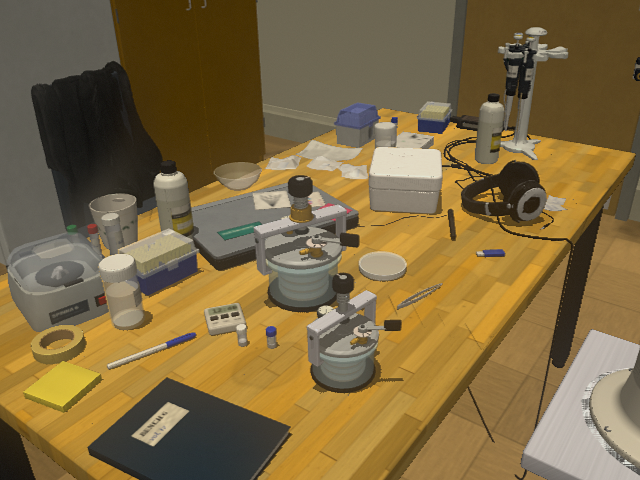

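View pics/top0.png

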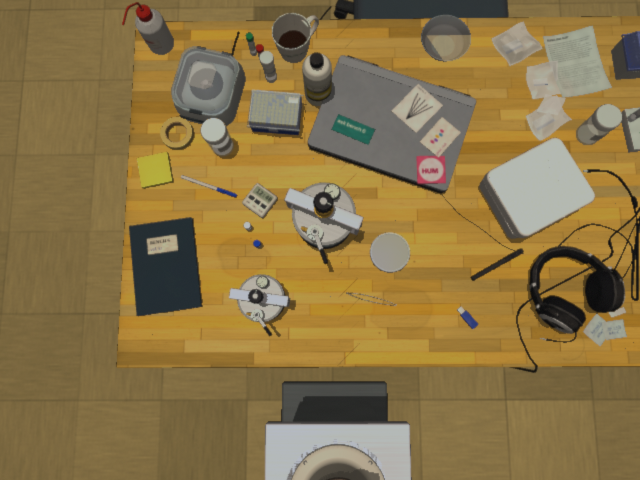

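The two look-alikes are the large jar (scene 303,285; top 323,207) and a small jar (scene 343,360; top 258,297). The description calls for the larger one. I'll check that choice in one crop and refine the axes.

```bash
python3 - <<'E'
from h import *
np.set_printoptions(precision=1,suppress=True)
P={}
for i in range(2):
  for c in("scene","top"):
    f=arm.grab_frame(c)
    for l in("knob_top","lever_grip","vent_axis","boss_top"):
        for d in arm.spot_point(f,l):
            w=cam2w(f,d["position"])
            if w[0]>480: P.setdefault(l,[]).append(w)
for l in P: print(l,np.mean(P[l],0),np.std(P[l],0))
save(f,"crop_top.png",(270,165,390,275),5)
a,b=px2w(f,(288,196),150),px2w(f,(361,221),150);print("bar guess",a,b,(a+b)/2)
ms=arm.masks_of(f,"knob")
for m in ms: 
    ys,xs=np.nonzero(m["region"]); print(m["p"],xs.mean(),ys.mean(),px2w(f,(xs.mean(),ys.mean()),212))
g=arm.grab_frame("scene")
for m in arm.masks_of(g,"knob"):
    ys,xs=np.nonzero(m["region"]); print(m["p"],xs.mean(),ys.mean(),px2w(g,(xs.mean(),ys.mean()),207))
save(g,"crop_scene.png",(240,165,380,320),5/1.4)
E
```

```text
knob_top [570.   28.5 193.4] [48.   0.6 37.2]
lever_grip [559.1  46.6 150.8] [57.2 47.9 66.2]
vent_axis [562.   8. 107.] [23.6 65.2 59.1]
boss_top [603.9  25.3 169.3] [1.3 2.2 2.7]
bar guess [630.5  99.8 150. ] [576.3 -51.7 150. ] [603.4  24.  150. ]
0.52 255.4418604651163 296.23837209302326 [419.8 156.7 212. ]
0.66 342.796992481203 283.22305764411027 [374.2 235.6 207. ]
0.56 300.2454361054767 187.3630831643002 [598.9  33.2 207. ]
0.25 300.09147286821707 190.55348837209303 [590.9  43.8 207. ]
```

View pics/crop_top.png

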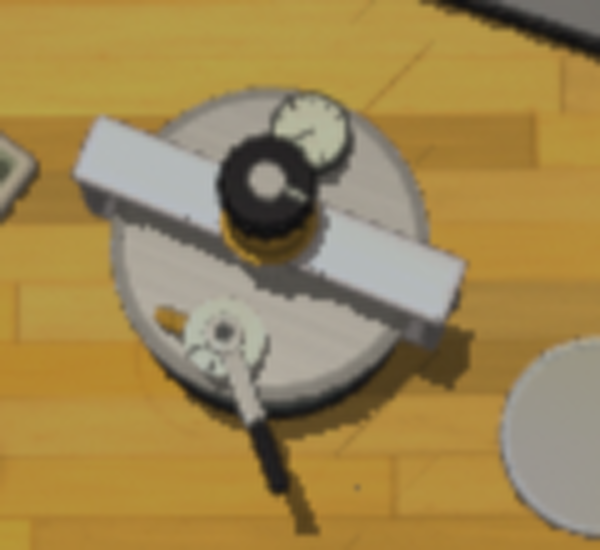

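The crop shows the larger jar: knob at top px (323,202), bar ends (287,195) to (361,223), vent pivot (315,231) and lever grip fin (324,257).

```bash
python3 - <<'E'
from h import *
np.set_printoptions(precision=1,suppress=True)
f=arm.grab_frame("top")
q=lambda x,y,z:px2w(f,(270+(x+.5)/5-.5,165+(y+.5)/5-.5),z)
a,b=q(87,148,150),q(455,292,150);d=b-a
print(a,b,(a+b)/2,np.linalg.norm(d),"jar -y dir deg",np.degrees(np.arctan2(d[1],d[0])))
e=[(q(105,115,150),q(467,262,150)),(q(75,172,150),q(440,322,150))]
for u,v in e: d=v-u;print(np.degrees(np.arctan2(d[1],d[0])))
print("knob",q(267,182,221),"pivot",q(225,331,132),"grip ends",q(258,425,148),q(278,490,148))
print("lid",q(270,245,101))
s=arm.get_state();print(s["t"],R.from_rotvec(s["tcp_rot"]).as_euler('zyx',degrees=True))
E
```

```text
[634.4 101.9 150. ] [572.1 -50.8 150. ] [603.2  25.5 150. ] 164.9224719359902 jar -y dir deg -112.19605181733861
-112.99467605233954
-113.12855373920478
knob [603.5  26.2 221. ] pivot [559.4  44.8 132. ] grip ends [517.4  31.  148. ] [490.5  22.9 148. ]
lid [602.2  25.9 101. ]
1.8 [-17.8   0.  180. ]
```

```bash
python3 -m pendant '[[[1,24.5,-26,0,0,0,0],[1,24.5,-26,0,0,0,0],[1,24.5,-26,0,0,0,0],[1,24.5,-26,0,0,0,0],[1,24.5,-26,0,0,0,0],[1,24.5,-26,0,0,0,0],[1,24.5,-26,0,0,0,0],[1,24.5,-26,0,0,0,0],[1,24.5,-26,0,0,0,0],[1,24.5,-26,0,0,0,0],[1,24.5,-26,0,0,0,0],[1,24.5,-26,0,0,0,0]]]'
python3 -m pendant '[[[1,24.5,-26,0,0,0,0],[1,24.5,-26,0,0,0,0],[1,24.5,-26,0,0,0,0],[1,24.5,-26,0,0,0,0],[1,24.5,-26,0,0,0,0],[1,24.5,-26,0,0,0,0],[1,22,-26,0,0,0,0],[0,15,-26,0,0,0,0],[0,0,0,0,0,0,0],[-0.2,0,0,0,0,0,0]]]'
python3 - <<'E'
from h import *
np.set_printoptions(precision=2,suppress=True)
f=arm.grab_frame("scene");save(f,"s1.png",(240,120,440,320),3)
s=arm.get_state();print(s["q"],R.from_rotvec(s["tcp_rot"]).as_matrix()[:,0])
for c in(f,arm.grab_frame("top")):
  for d in arm.spot_point(c,"lever_grip"): print(d["p"],cam2w(c,d["position"]))
E
```

```text
t: 2.8
tool_pos: [383.6, -230.7, 227.1]
tcp_rot: [3.103, 0.484, 0.001]
ft_force: [1.2, -0.4, 1.2]
opening: 0.998
finger_force: 0.0
t: 3.63
tool_pos: [495.1, 24.4, 226.9]
tcp_rot: [-3.102, -0.492, -0.001]
ft_force: [0.1, -0.5, -0.7]
opening: 0.833
finger_force: 0.0
[ 0.62  0.29 -0.84  1.92  0.25  1.04 -1.58] [ 0.95  0.31 -0.  ]
0.84 [504.3   29.7  142.14]
0.73 [350.91 143.01 102.73]
0.61 [651.21 179.57   0.36]
0.49 [349.95 143.46 103.4 ]
```

View pics/s1.png

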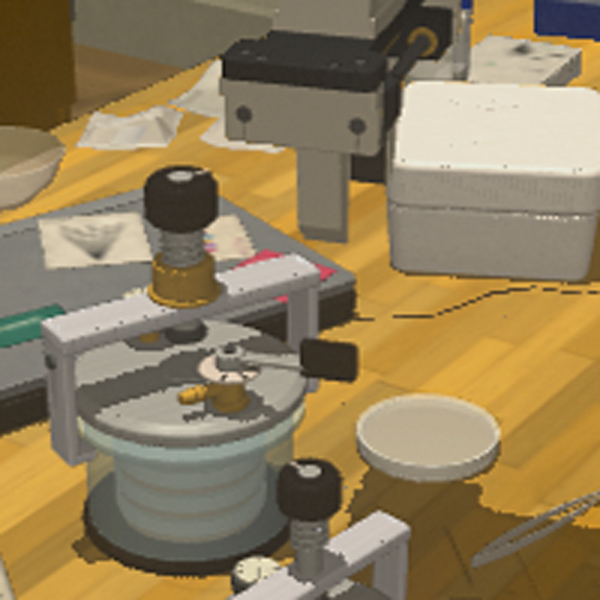

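The gripper stands straight above the lever fin (crop px ~330,360) with its fingers either side of it, and the way down is clear.

```bash
python3 -m pendant '[[[-0.2,9.5,-1,0,0,0,0],[-0.2,0,0,20,0,0,0],[-0.2,0,0,25,0,0,0],[-0.2,0,0,25,0,0,0],[-0.2,0,0,20,0,0,0],[-0.2,0,0,10,0,0,0],[-0.2,0,0,5,0,0,0],[-0.2,0,0,0,0,0,0]]]' 15
python3 -m pendant '[[[-1,0,0,0,0,0,0],[-1,0,0,0,0,0,0],[-1,0,0,0,0,0,0],[-1,0,0,0,0,0,0],[-1,0,0,0,0,0,0]]]'
```

```text
t: 4.5
tool_pos: [503.5, 25.5, 121.1]
tcp_rot: [-3.104, -0.484, 0.002]
ft_force: [-0.6, -0.5, 0.8]
opening: 0.397
finger_force: 0.0
t: 4.92
tool_pos: [504.1, 26.0, 122.4]
tcp_rot: [3.104, 0.485, 0.002]
ft_force: [-1.4, 2.8, 3.1]
opening: 0.107
finger_force: 14.9
```

```bash
python3 -m pendant '[[[-1,0.4,-6.6,0,0,0,6.75],[-1,0.4,-6.6,0,0,0,6.75],[-1,0.4,-6.6,0,0,0,6.75],[-1,0.4,-6.6,0,0,0,6.75],[-1,0.4,-6.6,0,0,0,6.75],[-1,0.4,-6.6,0,0,0,6.75],[-1,0,0,0,0,0,0],[-1,0,0,0,0,0,0],[-1,0,0,0,0,0,0]]]'
python3 - <<'E'
from h import *
np.set_printoptions(precision=2,suppress=True)
s=arm.get_state();M=R.from_rotvec(s["tcp_rot"]).as_matrix();print(s["q"],np.degrees(np.arctan2(M[1,0],M[0,0])))
d=np.array(s["tool_pos"])[:2]-[557.2,45.3];print(d,np.hypot(*d),np.degrees(np.arctan2(d[1],d[0])))
E
```

```text
t: 5.67
tool_pos: [504.7, 67.2, 122.4]
tcp_rot: [-3.08, 0.613, 0.001]
ft_force: [-4.7, 5.7, 5.8]
opening: 0.096
finger_force: 14.9
[ 0.31  0.42 -0.6   1.99  0.32  0.83 -2.43] -22.507586736922374
[-52.52  21.87] 56.89064103813662 157.3872755701909
```

```bash
python3 -m pendant '[[[-0.5,0,0,0,0,0,0],[-0.4,0,0,0,0,0,0],[-0.4,0,0,0,0,0,0],[-0.4,0,0,-25,0,0,0],[0,0,0,-35,0,0,-7],[0.2,0,0,-35,0,0,-7],[0.2,0,0,-35,0,0,-7],[0.2,-15,15,0,0,0,-7],[0.2,-15,15,0,0,0,-7],[0.2,-15,15,0,0,0,-7],[0.2,-15,15,0,0,0,-7],[0.2,0,0,0,0,0,0]]]'
python3 - <<'E'
from h import *
np.set_printoptions(precision=2,suppress=True)
s=arm.get_state();M=R.from_rotvec(s["tcp_rot"]).as_matrix();print(s["q"],np.degrees(np.arctan2(M[1,0],M[0,0])))
f=arm.grab_frame("scene");g=arm.grab_frame("top")
a=f["img"][165:320,240:395];b=g["img"][165:320,270:425]
cv2.imwrite("pics/l1.png",cv2.resize(np.hstack([a,b])[...,::-1],None,fx=2.58,fy=2.58,interpolation=cv2.INTER_CUBIC))
for c in(f,g):
  for l in("lever_grip","knob_top"):
    for d in arm.spot_point(c,l): print(l,d["p"],cam2w(c,d["position"]))
E
```

```text
t: 6.67
tool_pos: [453.8, -8.0, 251.3]
tcp_rot: [3.056, 0.717, -0.004]
ft_force: [-0.7, -0.5, 0.7]
opening: 0.6
finger_force: 0.0
[ 0.69  0.15 -0.8   1.98  0.12  1.06 -1.27] 26.39787793846728
lever_grip 0.81 [351.87 145.74 104.55]
knob_top 0.65 [423.41 166.93 163.4 ]
knob_top 0.62 [603.69  29.74 217.45]
lever_grip 0.58 [654.66 175.36   0.18]
lever_grip 0.57 [352.59 142.11 106.27]
knob_top 0.85 [607.09  28.1  221.35]
knob_top 0.74 [419.82 166.49 166.59]
```

View pics/l1.png

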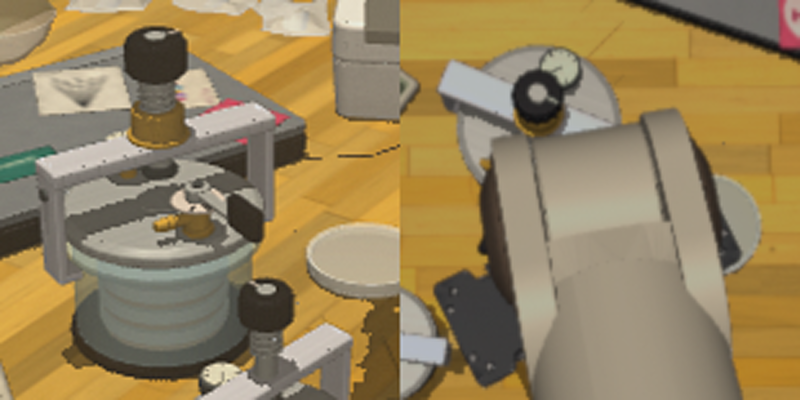

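The lever now points straight out from the jar (left half ~245,215), radially away from the centre. Next is the knob.

```bash
python3 -m pendant '[[[0.6,21.4,5.1,0,0,0,0],[0.6,21.4,5.1,0,0,0,0],[0.6,21.4,5.1,0,0,0,0],[0.6,21.4,5.1,0,0,0,0],[0.6,21.4,5.1,0,0,0,0],[0.6,21.4,5.1,0,0,0,0],[0.6,21.4,5.1,0,0,0,0],[0.6,0,0,0,0,0,0],[0.6,0,0,0,0,0,0]]]'
python3 - <<'E'
from h import *
np.set_printoptions(precision=2,suppress=True)
s=arm.get_state();M=R.from_rotvec(s["tcp_rot"]).as_matrix();print(s["q"],np.degrees(np.arctan2(M[1,0],M[0,0])))
print(M.T@(np.array([603.8,26.5,188])-s["tool_pos"]))
f=arm.grab_frame("scene");save(f,"k1.png",(240,110,400,270),3.5)
for d in arm.spot_point(f,"knob_top")+arm.spot_point(f,"lever_grip"): print(d["p"],cam2w(f,d["position"]))
E
```

```text
t: 7.72
tool_pos: [606.3, 32.8, 250.8]
tcp_rot: [-3.057, -0.715, 0.001]
ft_force: [-1.1, -0.5, -0.3]
opening: 0.799
finger_force: 0.0
[ 0.45  0.47 -0.75  1.63  0.34  1.18 -1.48] 26.331957437353744
[-5.    4.71 62.83]
0.91 [421.99 171.61 164.54]
0.79 [605.04  29.75 218.06]
0.67 [505.59  67.29 141.89]
0.56 [353.75 145.57 102.64]
```

View pics/k1.png

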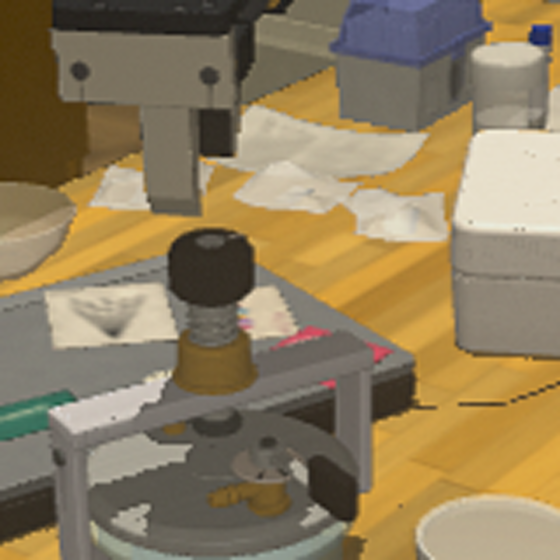

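The open fingers stand over the knob (crop ~210,265), a few mm off; I'll correct, descend and grip.

```bash
python3 -m pendant '[[[0.6,-5,4,0,0,0,0],[0.6,0,0,0,0,0,0],[0.6,0,0,18,0,0,0],[0.6,0,0,20,0,0,0],[0.6,0,0,15,0,0,0],[0.6,0,0,9,0,0,0],[0.6,0,0,0,0,0,0]]]' 8
python3 -m pendant '[[[-0.05,0,0,0,0,0,0],[-0.2,0,0,0,0,0,0],[-1,0,0,0,0,0,0],[-1,0,0,0,0,0,0],[-1,0,0,0,0,0,0]]]'
```

```text
t: 8.45
tool_pos: [601.5, 24.3, 187.9]
tcp_rot: [-3.06, -0.712, 0.006]
ft_force: [-0.6, -1.2, -0.2]
opening: 0.8
finger_force: 0.0
t: 8.87
tool_pos: [603.6, 25.3, 190.5]
tcp_rot: [3.059, 0.713, 0.002]
ft_force: [0.7, -0.4, -0.3]
opening: 0.484
finger_force: 0.0
```

```bash
python3 -m pendant '[[[-1,0,0,0,0,0,0],[-1,0,0,0,0,0,0],[-1,0,0,0,0,0,0],[-1,0,0,0,0,0,0]]]'
python3 - <<'E'
from h import *
np.set_printoptions(precision=2,suppress=True)
s=arm.get_state();M=R.from_rotvec(s["tcp_rot"]).as_matrix()
print("tool-frame force",M.T@s["ft_force"],s["torque"],s["q"][6],s["tool_pos"])
E
```

```text
t: 9.2
tool_pos: [603.3, 26.1, 190.2]
tcp_rot: [-3.059, -0.714, -0.001]
ft_force: [-0.9, 2.3, 3.1]
opening: 0.42
finger_force: 8.0
tool-frame force [ 0.22 -2.43 -3.14] [0.46 0.23 0.  ] -1.507495186526774 [603.27  26.05 190.17]
```

```bash
python3 -m pendant '[[[-1,0,-0.5,-0.12,0,0,-7],[-1,0,0,-0.12,0,0,-7],[-1,0,0,-0.12,0,0,-7],[-1,0,0,-0.12,0,0,-7],[-1,0,0,0,0,0,0],[-1,0,0,0,0,0,0]]]'
cat > st.py <<'E'
from h import *
np.set_printoptions(precision=2,suppress=True)
s=arm.get_state();M=R.from_rotvec(s["tcp_rot"]).as_matrix()
print("yaw %.1f"%np.degrees(np.arctan2(M[1,0],M[0,0])),"tool-F",M.T@s["ft_force"],"Tz %.3f"%s["torque"][2],"q7 %.2f"%s["q"][6],s["tool_pos"],"op %.3f"%s["opening"])
E
python3 st.py
```

```text
t: 9.7
tool_pos: [603.4, 25.9, 190.5]
tcp_rot: [-2.798, -1.427, -0.002]
ft_force: [0.0, 1.5, 2.8]
opening: 0.423
finger_force: 8.0
yaw 54.0 tool-F [ 1.23 -0.89 -2.83] Tz 0.004 q7 -1.08 [603.4   25.89 190.5 ] op 0.423
```

```bash
for i in 1; do python3 -m pendant '[[[-1,0,0,0,0,0,-7],[-1,0,0,0,0,0,0],[-1,0,0,0,0,0,0]]]' >/dev/null; python3 st.py; python3 -m pendant '[[[-1,0,0,0,0,0,-7],[-1,0,0,0,0,0,0],[-1,0,0,0,0,0,0]]]'>/dev/null; python3 st.py;  python3 -m pendant '[[[-1,0,0,0,0,0,-7],[-1,0,0,0,0,0,0],[-1,0,0,0,0,0,0]]]'>/dev/null; python3 st.py; done
```

```text
yaw 60.9 tool-F [ 1.39  0.04 -3.44] Tz -0.014 q7 -0.97 [603.43  25.73 190.52] op 0.417
yaw 67.9 tool-F [ 1.41  0.27 -4.94] Tz 0.029 q7 -0.86 [603.34  25.93 190.56] op 0.418
yaw 75.0 tool-F [ 2.19  0.96 -3.94] Tz 0.073 q7 -0.75 [603.4  26.  190.6] op 0.420
```

```bash
python3 -m pendant '[[[-1,0,0,-0.1,0,0,-7],[-1,0,0,0,0,0,0],[-1,0,0,0,0,0,0]]]' >/dev/null; python3 st.py; python3 -m pendant '[[[-1,0,0,-0.1,0,0,-7],[-1,0,0,0,0,0,0],[-1,0,0,0,0,0,0]]]'>/dev/null; python3 st.py;  python3 -m pendant '[[[-1,0,0,-0.1,0,0,-7],[-1,0,0,0,0,0,0],[-1,0,0,0,0,0,0]]]'>/dev/null; python3 st.py
```

```text
yaw 81.9 tool-F [ 2.1   2.14 -4.08] Tz 0.060 q7 -0.65 [603.4   25.86 190.51] op 0.424
yaw 88.9 tool-F [1.88 5.09 1.76] Tz 0.048 q7 -0.54 [603.37  25.7  189.79] op 0.426
yaw 95.8 tool-F [2.03 4.51 1.64] Tz 0.057 q7 -0.43 [603.02  25.55 189.97] op 0.418
```

Fz flipped from +4 N to hanging weight and z dropped, so it passed the start at yaw about 82–89°. Now the hand goes down with it.

```bash
python3 -m pendant '[[[-1,-0.3,0.6,1.5,0,0,0],[-1,0,0,1.5,0,0,0],[-1,0,0,1,0,0,0],[-1,0,0,0,0,0,0],[-1,0,0,0,0,0,0]]]' >/dev/null; python3 st.py; python3 -m pendant '[[[-1,0,0,0.7,0,0,0],[-1,0,0,0,0,0,0],[-1,0,0,0,0,0,0]]]'>/dev/null; python3 st.py;  python3 -m pendant '[[[-1,0,0,0.7,0,0,0],[-1,0,0,0,0,0,0],[-1,0,0,0,0,0,0]]]'>/dev/null; python3 st.py
```

```text
yaw 96.2 tool-F [1.38 3.85 2.03] Tz -0.014 q7 -0.43 [603.25  25.52 186.29] op 0.419
yaw 96.2 tool-F [1.92 3.2  1.47] Tz -0.019 q7 -0.43 [603.34  25.53 185.81] op 0.418
yaw 96.3 tool-F [ 1.89  1.22 -1.75] Tz -0.035 q7 -0.43 [603.39  25.58 185.35] op 0.422
```

```bash
python3 -m pendant '[[[-1,0,0.2,0.12,0,0,7],[-1,0,0,0.12,0,0,7],[-1,0,0,0.12,0,0,7],[-1,0,0,0.12,0,0,7],[-1,0,0,0,0,0,0],[-1,0,0,0,0,0,0]]]' >/dev/null; python3 st.py; python3 -m pendant '[[[-1,0,0,0.12,0,0,7],[-1,0,0,0.12,0,0,7],[-1,0,0,0.12,0,0,7],[-1,0,0,0.12,0,0,7],[-1,0,0,0,0,0,0],[-1,0,0,0,0,0,0]]]'>/dev/null; python3 st.py
```

```text
yaw 68.5 tool-F [ 0.46 -1.96 -2.99] Tz -0.044 q7 -0.86 [603.09  25.81 184.79] op 0.419
yaw 40.6 tool-F [-0.24 -3.69 -4.02] Tz -0.088 q7 -1.29 [603.11  26.09 184.19] op 0.421
```

```bash
python3 -m pendant '[[[-1,0,-0.4,0.12,0,0,7],[-1,0,0,0.12,0,0,7],[-1,0,0,0.12,0,0,7],[-1,0,0,0.12,0,0,7],[-1,0,0,0.12,0,0,7],[-1,0,0,0.12,0,0,7],[-1,0,0,0.12,0,0,7],[-1,0,0,0.12,0,0,7],[-1,0,0,0,0,0,0],[-1,0,0,0,0,0,0]]]' >/dev/null; python3 st.py; python3 -m pendant '[[[-0.1,0,0,0,0,0,0],[0.1,0,0,0,0,0,0],[0.2,0,0,0,0,0,0],[0.2,0,0,0,0,0,0],[0.2,0,0,0,0,0,0]]]'; python3 st.py
```

```text
yaw -15.3 tool-F [-2.47 -2.9  -2.73] Tz 0.003 q7 -2.16 [603.3   26.59 183.22] op 0.419
t: 14.37
tool_pos: [603.4, 24.8, 182.9]
tcp_rot: [3.111, -0.43, -0.001]
ft_force: [0.1, 0.1, -0.1]
opening: 0.599
finger_force: 0.0
yaw -15.7 tool-F [ 0.06 -0.15  0.09] Tz 0.035 q7 -2.17 [603.36  24.79 182.88] op 0.599
```

```bash
R='';python3 -m pendant '[[[0.2,0,0,0,0,0,-7],[0.2,0,0,0,0,0,-7],[0.2,0,0,0,0,0,-7],[0.2,0,0,0,0,0,-7],[0.2,0,0,0,0,0,-7],[0.2,0,0,0,0,0,-7],[0.2,0,0,0,0,0,-7],[0.2,0,0,0,0,0,-7],[0.2,0,0,0,0,0,-7],[0.2,0,0,0,0,0,-7],[0.2,0,0,0,0,0,-7],[0.2,0,0,0,0,0,-7]]]' >/dev/null; python3 st.py
python3 -m pendant '[[[0.2,0,0,0,0,0,-7],[0.2,0,0,0,0,0,-7],[0.2,0,0,0,0,0,-7],[0.2,0,0,0,0,0,-7],[0.2,0,0,0,0,0,-7],[0.2,0,0,0,0,0,-7],[0.2,0,0,0,0,0,-7],[0.2,0,0,0,0,0,-7],[0.2,0,0,0,0,0,-7],[0.2,0,0,0,0,0,-7],[0.2,0,0,0,0,0,-7],[0.2,0,0,0,0,0,-7]]]' >/dev/null; python3 st.py
```

```text
yaw 68.6 tool-F [-0.86  0.01  0.17] Tz 0.026 q7 -0.85 [603.51  25.13 183.11] op 0.602
yaw 152.6 tool-F [-0.45 -0.34  0.59] Tz 0.009 q7 0.43 [603.57  24.95 183.  ] op 0.601
```

```bash
python3 -m pendant '[[[0.2,0,0,0,0,0,-7.1],[0.2,0,0,0,0,0,-7.1],[0.2,0,0,0,0,0,-7.1],[0.2,0,0,0,0,0,-7.1],[0.2,0,0,0,0,0,-7.1],[0.2,0,0,0,0,0,-7.1],[0.2,0,0,0,0,0,-7.1],[0.2,0,0,0,0,0,-7.1],[0.2,0,0,0,0,0,-7.1],[0.2,0,0,0,0,0,-7.1],[0.2,0,0,0,0,0,-7.1],[0.2,0,0,0,0,0,-7.1]]]' >/dev/null; python3 st.py
python3 -m pendant '[[[0,0,0,0,0,0,0],[-0.1,0,0,0,0,0,0],[-1,0,0,0,0,0,0],[-1,0,0,0,0,0,0],[-1,0,0,0,0,0,0],[-1,0,0,0,0,0,0],[-1,0,0,0,0,0,0],[-1,0,0,0,0,0,0]]]'; python3 st.py; python3 - <<'E'
from h import *
print(np.round(arm.get_state()["q"],2))
E
```

```text
yaw -122.2 tool-F [-0.09  0.23  0.72] Tz 0.016 q7 1.77 [603.61  24.98 182.8 ] op 0.603
t: 18.03
tool_pos: [603.3, 25.7, 183.2]
tcp_rot: [1.509, -2.755, 0.0]
ft_force: [-0.1, 0.8, -0.6]
opening: 0.417
finger_force: 8.0
yaw -122.6 tool-F [-0.63  0.52  0.64] Tz 0.037 q7 1.77 [603.34  25.72 183.19] op 0.417
[ 0.79  0.95 -1.44  1.7   0.96  1.39  1.77]
```

```bash
python3 -m pendant '[[[-1,0,0,0.12,0,0,7],[-1,0,0,0.12,0,0,7],[-1,0,0,0.12,0,0,7],[-1,0,0,0.12,0,0,7],[-1,0,0,0.12,0,0,7],[-1,0,0,0.12,0,0,7],[-1,0,0,0.12,0,0,7],[-1,0,0,0.12,0,0,7],[-1,0,0,0.12,0,0,7],[-1,0,0,0.12,0,0,7],[-1,0,0,0,0,0,0]]]' >/dev/null; python3 st.py
python3 -m pendant '[[[-1,0,0,0.12,0,0,7],[-1,0,0,0.12,0,0,7],[-1,0,0,0.12,0,0,7],[-1,0,0,0.12,0,0,7],[-1,0,0,0.12,0,0,7],[-1,0,0,0.12,0,0,7],[-1,0,0,0.12,0,0,7],[-1,0,0,0.12,0,0,7],[-1,0,0,0.12,0,0,7],[-1,0,0,0.12,0,0,7],[-1,0,0,0,0,0,0]]]' >/dev/null; python3 st.py
```

```text
yaw 167.3 tool-F [ 2.37  1.95 -0.39] Tz 0.010 q7 0.66 [602.9   26.58 182.17] op 0.416
yaw 97.5 tool-F [ 3.21 -0.22  1.08] Tz -0.028 q7 -0.41 [603.41  27.27 181.03] op 0.417
```

```bash
python3 -m pendant '[[[-1,0.4,0,0.12,0,0,7],[-1,0,0,0.12,0,0,7],[-1,0,0,0.12,0,0,7],[-1,0,0,0.12,0,0,7],[-1,0,0,0.12,0,0,7],[-1,0,0,0.12,0,0,7],[-1,0,0,0.12,0,0,7],[-1,0,0,0.12,0,0,7],[-1,0,0,0.12,0,0,7],[-1,0,0,0.12,0,0,7],[-1,0,0,0,0,0,0]]]' >/dev/null; python3 st.py
python3 -m pendant '[[[-1,0,0,0.12,0,0,7],[-1,0,0,0.12,0,0,7],[-1,0,0,0.12,0,0,7],[-1,0,0,0.12,0,0,7],[-1,0,0,0.12,0,0,7],[-1,0,0,0.12,0,0,7],[-1,0,0,0.12,0,0,7],[-1,0,0,0,0,0,0],[-1,0,0,0,0,0,0],[-1,0,0,0,0,0,0]]]' >/dev/null; python3 st.py
python3 - <<'E'
from h import *
f=arm.grab_frame("scene");g=arm.grab_frame("top")
a=f["img"][140:295,240:395];b=g["img"][140:295,245:400]
cv2.imwrite("pics/e1.png",cv2.resize(np.hstack([a,b])[...,::-1],None,fx=2.58,fy=2.58,interpolation=cv2.INTER_CUBIC))
for d in arm.spot_point(f,"knob_top")+arm.spot_point(f,"knob")+arm.spot_point(f,"lever_grip"): print(d["p"],cam2w(f,d["position"]))
E
```

```text
yaw 27.6 tool-F [ 4.57 -1.16  1.77] Tz -0.082 q7 -1.49 [604.16  27.09 179.87] op 0.418
yaw -21.1 tool-F [ 2.88 -2.99  0.19] Tz 0.002 q7 -2.25 [604.12  26.47 178.98] op 0.419
0.96 [422.53649751 167.10353663 164.0822367 ]
0.67 [504.39175461  67.24277521 142.12215439]
0.59 [600.77943891  28.91386924 211.28138575]
0.86 [424.80185248 161.91336719 143.36170804]
0.78 [602.93614554  25.42004526 178.84588344]
0.53 [504.29551971  64.5244786  139.13190317]
```

View pics/e1.png

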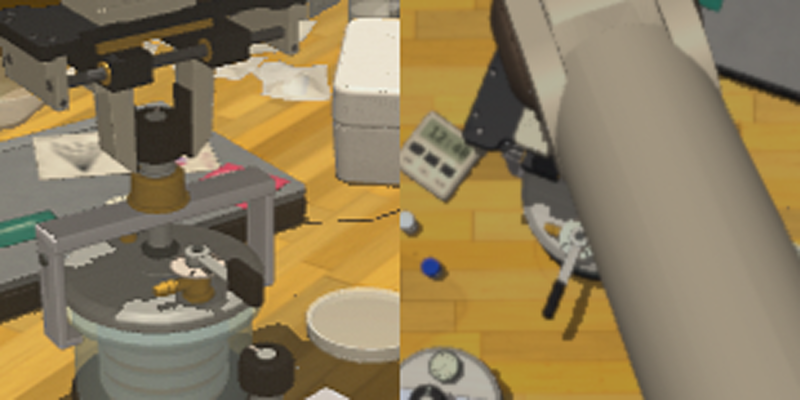

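The knob is gripped with its top at about 211 mm, which matches lift −12. The lever is still at half open, pointing straight out, and the vials, timer and dish have not moved.

```bash
python3 -c "
from cell import arm
print(arm.job_done())"
```

```text
the job is handed in; nothing more can be done
None
```

The job is handed in: the vent tap is at half open, and the screw was turned back until it dropped off the thread start, then about one full turn forward (good to about 4°). The knob is still gripped there, unclamped, and the things on the bench that I could see are where they were.

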